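Push a sample cell home in its locating fixture and close the jaw on it

TASK

Without gripping or lifting anything, push the sample cell along the table with the fingers until its far face lies flat against the long fence of the L-shaped locating fixture. Then push the fixture's sliding brass jaw along the fence, against the cell, until the cell is hard against the short end stop and the jaw is closed snugly on it. Leave everything else on the table where it stands, and finish with the robot clear.

Things in the scene. Friction and masses are not known exactly. Their poses are not given: they have to be found in the camera images.
- fixture: Aluminium L-shaped fixture fixed to the table. Origin: inside corner of the L at table level, z up. Long fence along y: working face is the plane x = 0, y -20 to +215 mm, facing -x (the robot); bar 25 mm thick behind it, 30 mm high. Short end stop: working face is the plane y = 0, x -70 to 0 mm, facing +y; 20 mm thick behind it, 30 mm high. Yaw within 0.2 rad of the world's.
- cell: Loose metal cell, 0.28-0.52 kg, 55 mm high: base 70 (x) by 80 (y) by 22 mm high; on it a 44 by 46 mm block with round windows at -x and +x, all inside the base's edge. Origin: centre of underside; x towards the fence within 0.3 rad. Starts between stop and jaw, far face 50-110 mm off the fence; slides under 2-7 N. Seated, its origin is at x -35, y +40 mm in the fixture's frame.
- jaw (a joint): Travel (m) of the fixture's brass sliding jaw along the fence towards the end stop. Its inner face lies at y = 185 mm minus the travel in the fixture's frame: it touches the seated cell at 0.105. Starts at 0 to 0.025; range ends at 0.125. About 2 N of friction; stays where it is left.
- jaw_outer (a point): Point on the jaw's outer flat face, to be pushed towards the fixture's -y: 35 mm before the fence's face, 20 mm above the table. The jaw is a bar across the bay, 18 mm thick in y, reaching from 61 mm before the fence's face to over the fence, 2 to 42 mm above the table.
- post_mid (a point): Bystander, not to be moved: plain steel post, 25 mm across, 50 mm high, standing just outside the end stop. The point is its centre.
- vial_mid (a point): Bystander, not to be moved: amber vial, 26 mm across, 50 mm high, standing in front of the jaw's side of the fixture. The point is its centre.
- lensmount_mid (a point): Bystander, not to be moved: round lens (56 mm) on a short post and a 60 mm square aluminium foot, 98 mm high, to the robot's left. The point is 30 mm above its underside.
- tipbox_mid (a point): Bystander, not to be moved: green pipette-tip box, 85 by 120 mm, 56 mm high, to the robot's right. The point is near its centre.
- jar_mid (a point): Bystander, not to be moved: white jar, 56 mm across, 75 mm high, to the robot's right. The point is its centre.
- driver_grip (a point): Bystander, not to be moved: screwdriver lying to the left of the fixture. The point is on its handle.
- spanner_grip (a point): Bystander, not to be moved: open-ended spanner lying to the robot's left. The point is on its shank.
Not all that is in view belongs to the job. Leave any orange or pink look-alike of the cell alone.

How it is judged:
By the outcome, as a careful person would: the job done as asked, in the order asked, and still so for the second after the job is handed in, with the robot touching nothing.
It also fails if it takes over 43 s, if anything falls off the work surface, if the arm or the gripper's body presses on something with over 40 N, if the wrist force passes 120 N, or if a joint passes its speed limit or range.

ROBOT

A 6-joint arm with a two-finger parallel gripper is mounted at the origin on the work surface. World frame = base frame: x ahead of the robot, y to its left, z up, the work surface at z = 0. Lengths are in mm, angles in degrees, forces in N, time in s.
With the tool pointing down it reaches from about 350 to 850 mm from the base axis. Payload 8.1 kg.
Tool frame: the origin (TCP) lies between the finger pads; the fingertips stand 22 mm ahead of it and the grasp point (between the pads) lies 3 mm ahead of it (r.nose_length is the z of the fingertips in the tool frame, in mm); z points along the fingers, x is the direction in which the jaws open and shut, and the axes are right-handed (so a half turn about z gives the same grasp; the last joint's range is limited). The gripper opens to 85 mm and grips with 20 to 120 N. Pads are 22 mm wide; open, the fingers measure 114 mm over their backs; the gripper's body (76 mm by 85 mm) begins 54 mm behind the grasp point. The pads swing forward as they close: fully open they stand 13 mm farther back than shut.
Start: joints at [-73.018, 7.471, 85.268, -0, 87.261, -4.893], TCP at [223.575, -556.794, 253.292] pointing down, gripper open.
Joint ranges: [-169.43, 169.43], [-51.17, 129.36], [1.28, 143.12], [-76.62, 256.62], [0, 156.53], [-152.29, 152.29]. Speed limits (degrees/s): [136.94, 136.94, 159.86, 180, 180, 180].

INTERFACE

Orientations are given as [roll, pitch, yaw] about the fixed x, y, z axes, in that order (R = Rz(yaw) Ry(pitch) Rx(roll)).
In Python, from bench import r gives the robot as it stands.
- The arm moves only by the shell command python3 -m jog 'ROWS' [FORCE]. ROWS is JSON, a list of rows, each a list of 5 numbers: the shift along the tool's x, y, z in m, then the turn about the tool's z in degrees, then the opening in per cent of the stroke, from 0 (shut) to 100 (fully open). A call has 1 to 8 rows; each row is the pose to reach, as a shift and turn from the pose measured when the call began, along the tool's axes at that moment; what a row does not reach only later rows make up. A row lasts 1/10 s, in which the tool goes at most 50 mm and 8.59 degrees, less where a joint would pass 70% of its speed; a pose out of reach is approached as far as the arm can. A call with a gripper value outside its range is refused whole. The fingers move at their own pace and stop on an object; FORCE is the grip in N (left out, the last holds). Time passes only in rows, so rows that repeat a pose let the fingers close. It gives the time, the measured TCP pose, the force and the opening at its end, in the units of the state.
- r.sense(): the state, without advancing time (a new reading comes with each control period).
- r.snapshot(name): name is "side" or "top"; returns a dict with "image" (400x640x3 uint8, red, green, blue), "K" (3x3 intrinsics, pixels), "T" (4x4, takes a point from camera to world coordinates). Camera axes: x right, y down, z forward; pixel columns grow to the right and rows downward; lengths in mm; the calibration is good to about 2 mm. A picture is of the moment at which its call begins. There is no depth.
- r.hand_in(): hands the job in, once; it reports no verdict.
Trained networks look in a picture, given as the dict that the camera call returned (one of the last four; its "shot" number tells which), for a name from the list of things; names that differ only in an ending like _2 or _b are one class to them, and where a whole thing is asked for, a point or a joint stands for the part that bears it (a point fixed in the world has none). Each returns a list of dicts, best first, with "conf" (0 to 1); they miss things now and then, are a little off and sometimes report something else, mostly with a low value. They report only what shows in the picture. A call takes as long as a camera call. They do not tell look-alikes from the thing itself.
- r.search_frame(picture, label): "bbox" ([left, top, right, bottom] in pixels, round what is visible of it).
- r.pinpoint(picture, label): "uv" ([column, row] in pixels: a listed point, or the origin of a listed thing).
The state is a dict: "time": time; "joint_pos": joint angles; "qd": joint speeds; "joint_efforts": joint torques, N m; "tool_pos": TCP position; "tcp_rot": TCP orientation; "ft_force": force on the tool from outside, world axes, zero at the start; "wrist_torque": the same for the moment, N m; "finger_gap": finger opening in mm.
Only numpy, scipy, OpenCV 4.12 (cv2) and the standard library are available. Lean on these libraries where they do the work, as an engineer would, in place of code of your own. Each camera call takes 0.05 s, during which the arm holds its last target. There are 200 camera calls.

## Working session

There is one attempt and no reset: what is moved stays moved. The work goes in short steps, Python scripts to look and compute and a shell command to move; the robot and the scene stay as the last step left them, time stands still between calls to the robot, and variables do not carry over. Pictures are saved under pics/ and viewed, about 8 in all and at most 12, crops included, and the job is handed in when it is done.

```bash
mkdir -p pics
cat > h.py <<'E'
from bench import r
import numpy as np, cv2
def save(p,n,crop=None,s=1):
    im=p["image"][:,:,::-1]
    if crop: im=im[crop[1]:crop[3],crop[0]:crop[2]]
    cv2.imwrite(f"pics/{n}.png",cv2.resize(im,None,fx=s,fy=s))
def ray(p,uv,z):
    d=np.linalg.inv(p["K"])@[uv[0],uv[1],1]; T=p["T"]; d=T[:3,:3]@d; o=T[:3,3]
    return (o+d*(z-o[2])/d[2])
def proj(p,X):
    T=p["T"]; c=T[:3,:3].T@(np.array(X,float)-T[:3,3]); q=p["K"]@c; return q[:2]/q[2]
def tri(ps,uvs):
    A=np.zeros((3,3));b=np.zeros(3)
    for p,uv in zip(ps,uvs):
        d=p["T"][:3,:3]@np.linalg.inv(p["K"])@[uv[0],uv[1],1]; d/=np.linalg.norm(d)
        M=np.eye(3)-np.outer(d,d);A+=M;b+=M@p["T"][:3,3]
    return np.linalg.solve(A,b)
E
python3 - <<'E'
from h import *
np.set_printoptions(precision=1,suppress=True)
s=r.sense();print(s["tool_pos"],s["tcp_rot"],s["finger_gap"],s["ft_force"],r.nose_length)
P=[r.snapshot("top"),r.snapshot("side")]
for p,n in zip(P,["top","side"]): save(p,n+"0"); print(n,p["T"][:3,3])
zs=dict(fixture=0,cell=0,jaw=20,jaw_outer=20,post_mid=25,vial_mid=25,lensmount_mid=30,tipbox_mid=28,jar_mid=37,driver_grip=10,spanner_grip=5)
for l,z in zs.items():
    for p,n in zip(P,["top","side"]):
        for d in r.pinpoint(p,l)[:3]: print(l,n,round(d["conf"],2),np.array(d["uv"]),ray(p,d["uv"],z))
E
```

```text
[ 223.4 -556.3  252.2] [-180.     0.1  -68.1] 85.78314878698988 [-0.8 -0.3 -0. ] 22.0
top [ 418.8  -33.9 1338.7]
side [312.5 793.7 732.8]
fixture top 0.71 [312.3 160.6] [677.5 -22.9   0. ]
fixture side 0.67 [287.2 197.2] [668.4 -29.5   0. ]
fixture side 0.39 [295.2 356.3] [490.1 417.9   0. ]
cell top 0.86 [345.6 205. ] [ 531.4 -130.9    0. ]
cell top 0.78 [309.3 245.2] [402.1 -13.6   0. ]
cell top 0.67 [288.6 193. ] [570.5  54.1   0. ]
cell side 0.92 [344.6 183.8] [ 526.4 -130.5    0. ]
cell side 0.89 [315.5 223.1] [560.2  52.    0. ]
cell side 0.71 [376.4 217.7] [410.6  -9.3   0. ]Traceback (most recent call last):
  File "<stdin>", line 9, in <module>
ValueError: it knows: cell, driver_grip, fixture, jar_mid, jaw_outer, lensmount_mid, post_mid, spanner_grip, tipbox_mid, vial_mid
```

View pics/top0.png

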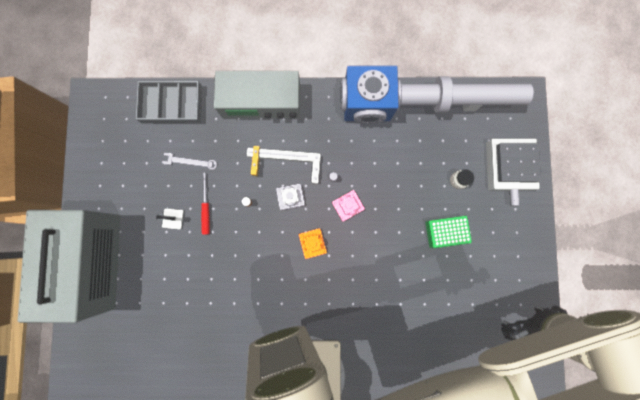

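View pics/side0.png

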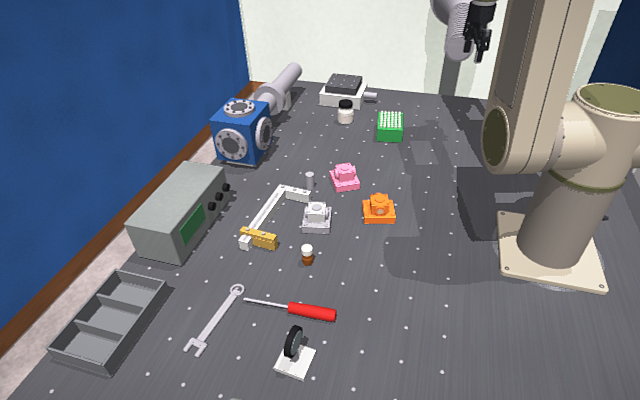

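```bash
cat > fit.py <<'E'
from h import *
from scipy.optimize import minimize
S=4
def box(a,b): return np.array([[x,y,z] for x in (a[0],b[0]) for y in (a[1],b[1]) for z in (a[2],b[2])],float)
FIX=[box((0,-20,0),(25,215,30)),box((-70,-20,0),(0,0,30))]
CELL=[box((-35,-40,0),(35,40,22)),box((-22,-23,0),(22,23,55))]
JAW=lambda t:[box((-61,185-t,2),(25,203-t,42))]
def tf(B,q): c,s=np.cos(q[2]),np.sin(q[2]); R=np.array([[c,-s,0],[s,c,0],[0,0,1]]); return [b@R.T+[q[0],q[1],0] for b in B]
def sil(p,Bs,crop):
    m=np.zeros(((crop[3]-crop[1])*S,(crop[2]-crop[0])*S),np.uint8)
    for b in Bs:
        uv=np.array([proj(p,v) for v in b]); uv=(uv+.5-[crop[0],crop[1]])*S-.5
        cv2.fillConvexPoly(m,np.round(cv2.convexHull(np.float32(uv))*16).astype(np.int32),255,shift=4)
    return cv2.GaussianBlur(m,(0,0),S*.5)/255.
def mask(p,crop,kind):
    im=p["image"][crop[1]:crop[3],crop[0]:crop[2]].astype(np.float32)
    mx,mn=im.max(2),im.min(2)
    m=np.clip((mx-95)/60,0,1)
    if kind=="grey": m=m*(np.clip((90-(mx-mn))/40,0,1))
    if kind=="yellow": m=np.clip((mx-mn-40)/60,0,1)
    return cv2.resize(m,None,fx=S,fy=S)
def fit(p,B,q0,kind,pad=8,extra=()):
    uv=np.array([proj(p,v) for b in tf(B,q0) for v in b]); 
    c=[int(uv[:,0].min()-pad),int(uv[:,1].min()-pad),int(uv[:,0].max()+pad),int(uv[:,1].max()+pad)]
    m=mask(p,c,kind)
    f=lambda d:np.abs(sil(p,tf(B,[q0[0]+d[0],q0[1]+d[1],q0[2]+d[2]/100]),c)-m).mean()
    s=minimize(f,[0,0,0],method="Nelder-Mead",options=dict(initial_simplex=[[-6,-6,-5],[8,0,0],[0,8,0],[0,0,8]],xatol=.05,fatol=1e-5))
    d=s.x; return np.array([q0[0]+d[0],q0[1]+d[1],q0[2]+d[2]/100]),s.fun
def draw(p,groups,name,crop,s=5):
    im=cv2.resize(p["image"][crop[1]:crop[3],crop[0]:crop[2],::-1],None,fx=s,fy=s,interpolation=cv2.INTER_CUBIC)
    for Bs,col in groups:
        for b in Bs:
            uv=np.array([(proj(p,v)+.5-[crop[0],crop[1]])*s-.5 for v in b])
            for i in range(8):
                for k in (1,2,4):
                    if not i&k: cv2.line(im,tuple(int(a) for a in uv[i]),tuple(int(a) for a in uv[i|k]),col,1)
    cv2.imwrite(f"pics/{name}.png",im)
E
cat > m1.py <<'E'
from fit import *
np.set_printoptions(precision=3,suppress=True)
P={n:r.snapshot(n) for n in("top","side")}
out={}
for n,p in P.items():
    for t in (0.,12.,25.):
        a,fa=fit(p,FIX+JAW(t),[672,-26,-.05],"all"); print(n,t,a,round(fa,4))
    c,fc=fit(p,CELL,[568,54,0.1],"grey",pad=5); print(n,"cell",c,round(fc,4))
    for l in ("jaw_outer","vial_mid","post_mid","lensmount_mid","driver_grip","spanner_grip"):
        for d in r.pinpoint(p,l)[:1]: print(l,round(d["conf"],2),np.array(d["uv"]),ray(p,d["uv"],25 if "mid" in l else 20 if "jaw" in l else 10)[:2])
    out[n]=(a,c)
a=(out["top"][0]+out["side"][0])/2;c=(out["top"][1]+out["side"][1])/2
g=[(tf(FIX,a),(0,0,255)),(tf(JAW(12),a),(255,0,0)),(tf(CELL,c),(0,200,0))]
draw(P["top"],g,"ov_top",(225,135,345,225),6); draw(P["side"],g,"ov_side",(225,170,345,260),6)
E
python3 m1.py
```

```text
top 0.0 [674.473 -27.552  -0.09 ] 0.4948
top 12.0 [675.15  -19.53   -0.088] 0.4963
top 25.0 [677.66   -6.372  -0.08 ] 0.5162
top cell [559.479  50.663   0.135] 0.3463
jaw_outer 0.6 [249.5 166. ] [656.059 179.959]
vial_mid 0.64 [245.1 197.7] [552.522 191.323]
post_mid 0.41 [334.2 177.2] [618.581 -93.343]
lensmount_mid 0.9 [169.3 214.5] [498.687 432.184]
driver_grip 0.63 [204.8 214.8] [498.715 322.745]
spanner_grip 0.72 [197.4 162.6] [669.244 352.29 ]
side 0.0 [675.009 -29.194  -0.084] 0.4089
side 12.0 [675.038 -25.677  -0.097] 0.4029
side 25.0 [674.901 -25.517  -0.127] 0.4174
side cell [559.613  47.47    0.187] 0.2782
jaw_outer 0.89 [262.2 242. ] [659.257 169.576]
vial_mid 0.45 [303.7 255. ] [547.    187.834]
post_mid 0.44 [307.6 184.6] [619.389 -68.978]
lensmount_mid 0.59 [308.6 311.7] [489.358 332.044]
driver_grip 0.56 [306.5 311.7] [497.31  323.416]
spanner_grip 0.64 [227.5 303.7] [665.265 348.913]
```

```bash
sed -i 's#m=np.clip((mx-95)/60,0,1)#bg=np.median(mx); m=np.clip((mx-bg-25)/50,0,1); print("bg",bg)#' fit.py; python3 m1.py; python3 -c "
import cv2,numpy as np
a=cv2.imread('pics/ov_top.png');b=cv2.imread('pics/ov_side.png');cv2.imwrite('pics/ov.png',cv2.resize(np.vstack([a,b]),(400,600)) if 0 else cv2.resize(np.hstack([a,b]),(800,300)))"
```

```text
bg 134.0
top 0.0 [674.03  -25.779  -0.087] 0.0656
bg 134.0
top 12.0 [673.927 -24.178  -0.091] 0.0674
bg 134.0
top 25.0 [674.403 -24.569  -0.083] 0.0999
bg 141.0
top cell [559.236  49.27    0.178] 0.072
jaw_outer 0.61 [251.6 166.5] [654.415 173.127]
vial_mid 0.47 [247.2 202.8] [536.181 184.291]
post_mid 0.66 [170.1 217.1] [490.41  429.287]
lensmount_mid 0.77 [172.1 213.8] [500.924 423.318]
driver_grip 0.58 [201.7 214.9] [498.386 332.743]
spanner_grip 0.53 [197.8 162.9] [668.248 350.946]
bg 123.0
side 0.0 [677.495 -32.73   -0.074] 0.1567
bg 123.0
side 12.0 [678.787 -26.221  -0.074] 0.1554
bg 123.0
side 25.0 [675.178 -26.562  -0.122] 0.1666
bg 127.0
side cell [563.53   28.947   0.23 ] 0.1818
jaw_outer 0.85 [262.4 240.5] [660.748 164.732]
vial_mid 0.6 [306.8 254.1] [540.892 183.28 ]
post_mid 0.56 [308.  186.1] [616.201 -62.691]
lensmount_mid 0.69 [293.7 354.7] [487.802 428.514]
driver_grip 0.71 [309.4 309.7] [492.972 317.165]
spanner_grip 0.92 [226.1 302. ] [670.109 345.763]
```

View pics/ov_top.png

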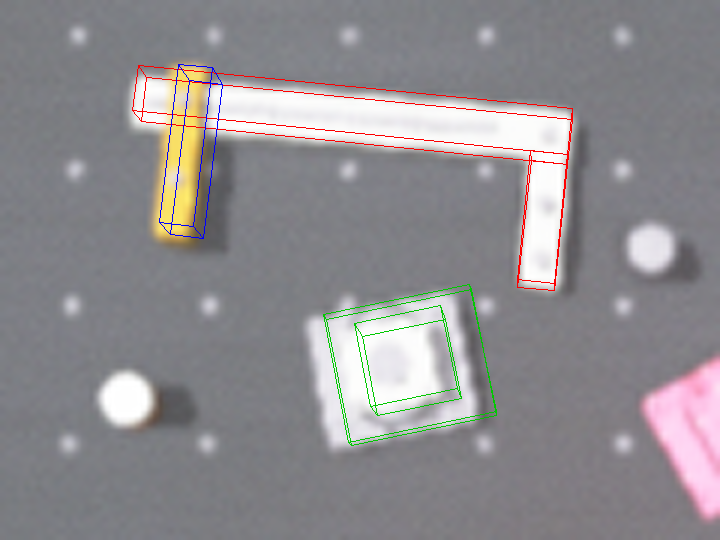

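View pics/ov_side.png

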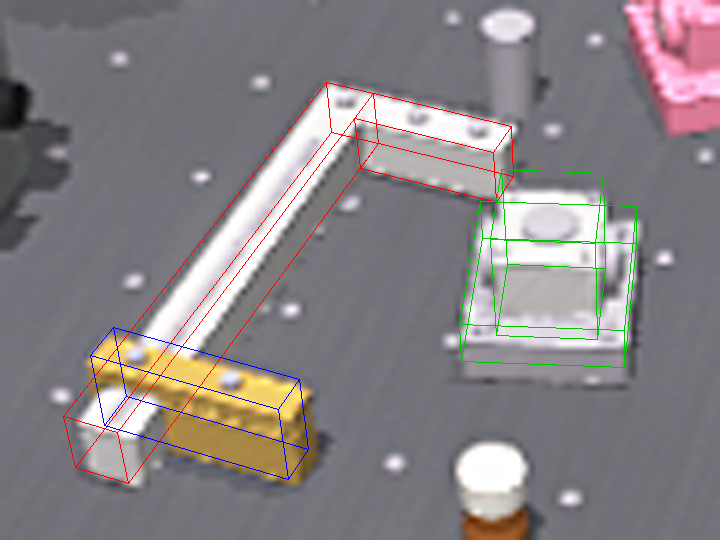

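```bash
python3 -m jog '[[-0.04,-0.04,0,8,55],[-0.075,-0.075,0,16,55],[-0.11,-0.11,0,24,55],[-0.145,-0.145,0,27,55],[-0.18,-0.18,0,27,55],[-0.215,-0.215,0,27,55],[-0.25,-0.25,0,27,55],[-0.27,-0.27,0,27,55]]' 40
cat > st.py <<'E'
from h import *
np.set_printoptions(precision=1,suppress=True)
s=r.sense(); F=np.array([674,-25.3]);a=-.088
u=np.array([np.cos(a),np.sin(a)]);v=np.array([-u[1],u[0]])
d=np.array(s["tool_pos"][:2])-F
f=np.array(s["ft_force"])
print("t",round(s["time"],2),"fix xy",d@u,d@v,"z",round(s["tool_pos"][2],1),"rot",np.array(s["tcp_rot"]),"yaw want",np.degrees(a)-90,"f u,v,z",f[:2]@u,f[:2]@v,f[2],"gap",round(s["finger_gap"],1))
E
python3 st.py
```

```text
time: 2.5
tool_pos: [374.3, -202.9, 253.6]
tcp_rot: [-179.9, 0.0, -95.0]
ft_force: [0.7, 0.0, 0.2]
finger_gap: 46.8
t 2.5 fix xy -282.9404394125563 -203.22373982399893 z 253.6 rot [-179.9    0.   -95. ] yaw want -95.04202859715124 f u,v,z 0.6988414059157504 0.09393097251437083 0.15943680385840248 gap 46.8
```

```bash
python3 -m jog '[[-0.04,-0.012,0,0,55],[-0.08,-0.025,0.03,0,55],[-0.125,-0.04,0.06,0,55],[-0.17,-0.054,0.08,0,55],[-0.215,-0.068,0.09,0,55],[-0.25,-0.08,0.1,0,55],[-0.263,-0.083,0.1,0,55],[-0.263,-0.083,0.1,0,55]]'; python3 st.py
python3 - <<'E'
from fit import *
np.set_printoptions(precision=3,suppress=True)
p=r.snapshot("top"); q=r.snapshot("side")
a,c=[674,-25.3,-.088],[559.2,49.3,.178]
g=[(tf(FIX,a),(0,0,255)),(tf(JAW(3),a),(255,0,0)),(tf(CELL,c),(0,200,0))]
draw(q,g,"s2",(215,150,365,260),5)
E
```

```text
time: 3.3
tool_pos: [480.2, 53.4, 153.5]
tcp_rot: [-180.0, 0.0, -94.9]
ft_force: [0.2, 0.6, -0.6]
finger_gap: 47.1
t 3.3 fix xy -199.96942071087645 61.38197987951164 z 153.5 rot [-180.     0.   -94.9] yaw want -95.04202859715124 f u,v,z 0.16456750738723233 0.6328408890998433 -0.6156228658214828 gap 47.1
```

View pics/s2.png

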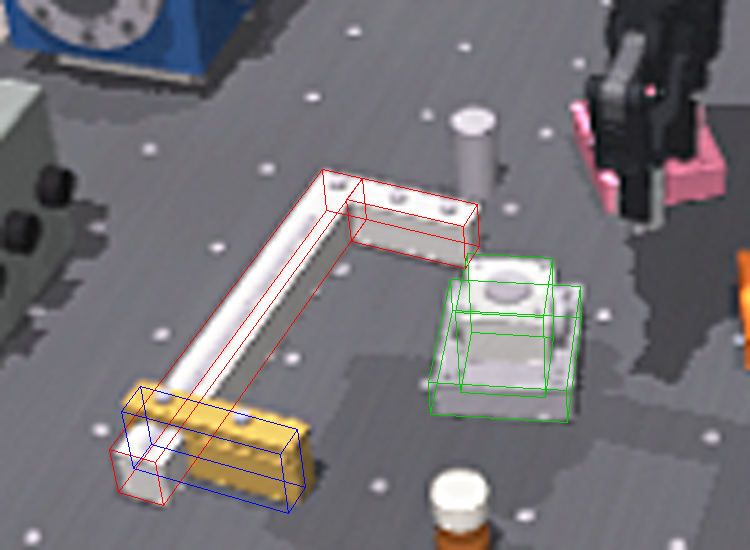

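```bash
python3 -m jog '[[0,0,0.03,0,55],[0,0,0.07,0,55],[0,0,0.1,0,55],[0,0,0.12,0,55],[0,0,0.126,0,55],[0,0,0.127,0,55]]'; python3 st.py; python3 -m jog '[[0,-0.008,0,0,55],[0,-0.016,0,0,55],[0,-0.023,0,0,55],[0,-0.03,0,0,55],[0,-0.036,0,0,55],[0,-0.042,0,0,55],[0,-0.048,0,0,55],[0,-0.054,0,0,55]]';python3 st.py
```

```text
time: 4.0
tool_pos: [480.0, 49.9, 27.1]
tcp_rot: [-180.0, -0.0, -95.1]
ft_force: [-0.7, 0.3, 0.9]
finger_gap: 47.0
t 4.0 fix xy -199.83843168247367 57.89438580377739 z 27.1 rot [-180.    -0.   -95.1] yaw want -95.04202859715124 f u,v,z -0.771115277024355 0.20664614759350386 0.8517245944131685 gap 47.0
time: 4.8
tool_pos: [534.1, 45.3, 27.0]
tcp_rot: [-180.0, -0.0, -95.1]
ft_force: [-4.5, 0.3, 2.1]
finger_gap: 47.0
t 4.8 fix xy -145.54018800156732 58.00564051292949 z 27.0 rot [-180.    -0.   -95.1] yaw want -95.04202859715124 f u,v,z -4.555599087005698 -0.10788139705843772 2.107457365668086 gap 47.0
```

```bash
python3 -m jog '[[0,-0.006,0,0,55],[0,-0.012,0,0,55],[0,-0.018,0,0,55],[0,-0.024,0,0,55],[0,-0.03,0,0,55],[0,-0.036,0,0,55],[0,-0.042,0,0,55],[0,-0.047,0,0,55]]';python3 st.py
python3 - <<'E'
from fit import *
np.set_printoptions(precision=3,suppress=True)
q=r.snapshot("side"); save(q,"s3",(215,150,365,260),5)
E
```

```text
time: 5.6
tool_pos: [581.2, 40.8, 27.0]
tcp_rot: [180.0, -0.1, -95.1]
ft_force: [-7.0, 0.5, 4.6]
finger_gap: 46.7
t 5.6 fix xy -98.25733136209197 57.640335069210785 z 27.0 rot [180.   -0.1 -95.1] yaw want -95.04202859715124 f u,v,z -7.03929677594795 -0.12816614935357312 4.566581181225873 gap 46.7
```

View pics/s3.png

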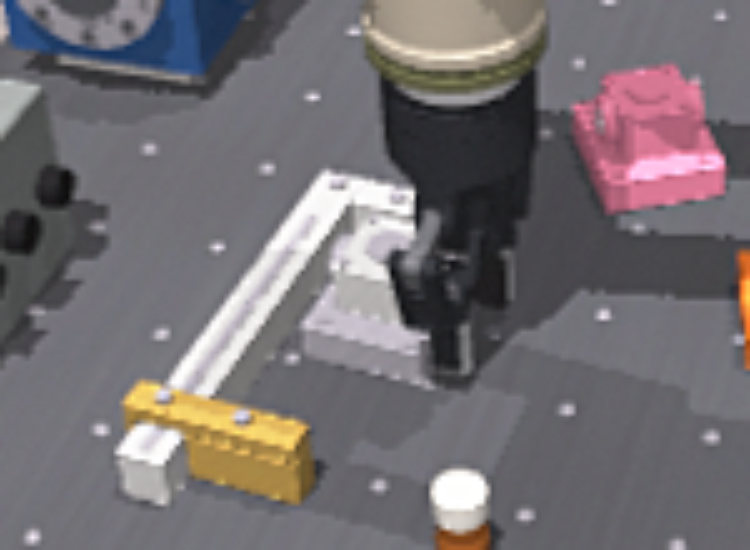

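```bash
python3 -m jog '[[0,-0.002,0,0,55],[0,-0.004,0,0,55],[0,-0.006,0,0,55],[0,-0.008,0,0,55],[0,-0.01,0,0,55],[0,-0.0105,0,0,55]]'|grep force;python3 st.py;python3 -m jog '[[0,-0.001,0,0,55],[0,-0.002,0,0,55],[0,-0.003,0,0,55],[0,-0.003,0,0,55]]'|grep force;python3 st.py
```

```text
ft_force: [-4.5, 0.2, 2.8]
t 6.25 fix xy -86.64035198029688 57.469554542920726 z 27.0 rot [-179.9   -0.1  -95.1] yaw want -95.04202859715124 f u,v,z -4.451414110865001 -0.19750834963004057 2.8157437067091506 gap 47.3
ft_force: [-4.5, 0.0, 1.7]
t 6.65 fix xy -83.51073615147556 57.43836826047639 z 27.0 rot [-179.9   -0.1  -95.1] yaw want -95.04202859715124 f u,v,z -4.445568504546699 -0.34259940247019716 1.685347703549479 gap 46.9
```

```bash
for i in 1; do python3 -m jog '[[0,-0.001,0,0,55],[0,-0.002,0,0,55],[0,-0.003,0,0,55],[0,-0.003,0,0,55]]'|grep -E "pos|force";done; python3 st.py
```

```text
tool_pos: [596.1, 39.2, 26.9]
ft_force: [-20.9, -0.2, 16.8]
t 7.05 fix xy -83.29309137884765 57.438551088730094 z 26.9 rot [179.7  -0.1 -95.1] yaw want -95.04202859715124 f u,v,z -20.776876137789152 -2.0605506352161993 16.83419141327877 gap 46.7
```

```bash
python3 -m jog '[[0,-0.001,0,0,55],[0,-0.0015,0,0,55],[0,-0.002,0,0,55],[0,-0.002,0,0,55]]'|grep -E "pos|force"; python3 st.py
```

```text
tool_pos: [596.1, 39.2, 26.9]
ft_force: [-16.5, 0.8, 12.9]
t 7.45 fix xy -83.2584376039152 57.436283052975774 z 26.9 rot [179.4  -0.1 -95.1] yaw want -95.04202859715124 f u,v,z -16.485384234888443 -0.6839051269879564 12.909626491726215 gap 47.1
```

```bash
python3 -m jog '[[0,0.01,0,0,55],[0,0.03,0,0,55],[0,0.03,-0.04,0,40],[0,0.03,-0.08,0,20],[-0.04,0.01,-0.08,0,0],[-0.08,-0.01,-0.08,0,0],[-0.12,-0.03,-0.08,0,0],[-0.16,-0.045,-0.08,0,0]]'; python3 st.py
python3 - <<'E'
from fit import *
np.set_printoptions(precision=3,suppress=True)
q=r.snapshot("side"); p=r.snapshot("top")
a=save(q,"a",(215,150,355,260),5);save(p,"b",(225,130,345,220),5)
cv2.imwrite("pics/s4.png",cv2.resize(np.vstack([cv2.resize(cv2.imread("pics/a.png"),(700,550)),cv2.resize(cv2.imread("pics/b.png"),(700,525))]),None,fx=.55,fy=.55))
E
```

```text
time: 8.25
tool_pos: [658.1, 196.2, 106.9]
tcp_rot: [179.6, -0.1, -95.1]
ft_force: [1.2, -0.5, 0.9]
finger_gap: 0.1
t 8.25 fix xy -35.35132780414483 219.22963763650677 z 106.9 rot [179.6  -0.1 -95.1] yaw want -95.04202859715124 f u,v,z 1.2401559142253795 -0.35281717054783274 0.8929362006566263 gap 0.1
```

View pics/s4.png

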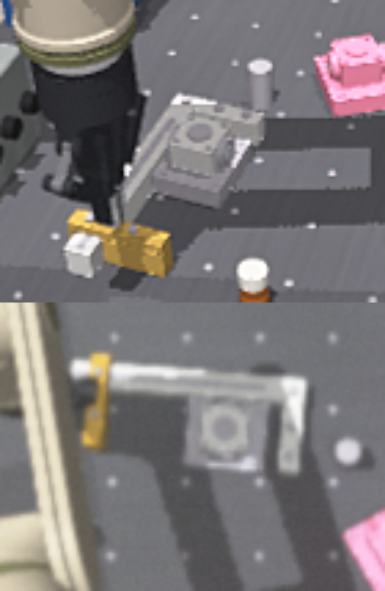

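```bash
python3 -m jog '[[-0.015,0.001,0,0,0],[-0.022,0.002,0.01,0,0],[-0.022,0.002,0.05,0,0],[-0.022,0.002,0.07,0,0],[-0.022,0.002,0.077,0,0],[-0.022,0.002,0.077,0,0]]'; python3 st.py; python3 -m jog '[[0.004,0,0,0,0],[0.008,0,0,0,0],[0.012,0,0,0,0],[0.016,0,0,0,0],[0.02,0,0,0,0],[0.025,0,0,0,0],[0.03,0,0,0,0],[0.035,0,0,0,0]]';python3 st.py
```

```text
time: 8.95
tool_pos: [655.9, 221.2, 27.4]
tcp_rot: [179.5, -0.0, -94.9]
ft_force: [0.4, -0.6, 0.8]
finger_gap: 0.0
t 8.95 fix xy -39.67513056352382 243.99765533386872 z 27.4 rot [179.5  -0.  -94.9] yaw want -95.04202859715124 f u,v,z 0.416400925186823 -0.558771598267653 0.7575270763462877 gap 0.0
time: 9.75
tool_pos: [652.9, 185.9, 27.4]
tcp_rot: [179.5, -0.0, -94.9]
ft_force: [1.0, 3.2, -0.1]
finger_gap: -0.2
t 9.75 fix xy -39.58365870119388 208.54909621549348 z 27.4 rot [179.5  -0.  -94.9] yaw want -95.04202859715124 f u,v,z 0.6666705438888798 3.2828910370291142 -0.06761663273644608 gap -0.2
```

```bash
python3 -m jog '[[0.006,0,0,0,0],[0.012,0,0,0,0],[0.018,0,0,0,0],[0.024,0,0,0,0],[0.03,0,0,0,0],[0.036,0,0,0,0],[0.042,0,0,0,0],[0.048,0,0,0,0]]'|grep force;python3 st.py;  python3 -m jog '[[0.004,0,0,0,0],[0.008,0,0,0,0],[0.012,0,0,0,0],[0.016,0,0,0,0],[0.02,0,0,0,0],[0.024,0,0,0,0],[0.028,0,0,0,0],[0.03,0,0,0,0]]'|grep force;python3 st.py
```

```text
ft_force: [2.3, 2.4, -1.1]
t 10.55 fix xy -39.39384927042558 160.0658070703954 z 27.4 rot [179.5  -0.  -94.9] yaw want -95.04202859715124 f u,v,z 2.1103949219391622 2.5833535639143466 -1.0707908737788605 gap -0.1
ft_force: [2.2, 1.3, -0.4]
t 11.35 fix xy -39.28175214257313 129.60028831187492 z 27.5 rot [179.5  -0.  -94.9] yaw want -95.04202859715124 f u,v,z 2.100811967219985 1.4770207026327422 -0.38128104909274996 gap -0.1
```

```bash
python3 -m jog '[[0.0025,0,0,0,0],[0.005,0,0,0,0],[0.0075,0,0,0,0],[0.01,0,0,0,0]]'|grep force;python3 st.py;python3 -m jog '[[0.0015,0,0,0,0],[0.003,0,0,0,0],[0.0045,0,0,0,0],[0.005,0,0,0,0]]'|grep force;python3 st.py
```

```text
ft_force: [3.3, 6.7, -0.8]
t 11.75 fix xy -39.21826836163094 120.39398292294227 z 27.5 rot [179.5   0.  -94.9] yaw want -95.04202859715124 f u,v,z 2.723176873850585 7.011608706313215 -0.8009316988350151 gap 0.1
ft_force: [2.9, 6.5, -0.9]
t 12.15 fix xy -39.19967853212707 116.15142199425668 z 27.6 rot [179.5   0.1 -94.9] yaw want -95.04202859715124 f u,v,z 2.35297574354065 6.695658317064157 -0.9341681294691063 gap 0.0
```

Now pushing the cell too; creep until the stop loads up.

```bash
python3 -m jog '[[0.0015,0,0,0,0],[0.003,0,0,0,0],[0.0045,0,0,0,0],[0.005,0,0,0,0]]'|grep force;python3 st.py
```

```text
ft_force: [2.5, 7.7, -1.3]
t 12.55 fix xy -39.12761330118951 112.14088640803519 z 27.6 rot [179.5   0.2 -94.9] yaw want -95.04202859715124 f u,v,z 1.8038254585964275 7.931116443441689 -1.3254945217704583 gap -0.4
```

```bash
python3 -m jog '[[0.001,0,0,0,0],[0.002,0,0,0,0],[0.003,0,0,0,0],[0.003,0,0,0,0]]'|grep force;python3 st.py
```

```text
ft_force: [5.6, 14.5, -3.3]
t 12.95 fix xy -39.15010727624795 112.05667260647218 z 27.7 rot [179.6   0.4 -94.8] yaw want -95.04202859715124 f u,v,z 4.356300623893686 14.89517495746213 -3.2669265358400126 gap -0.0
```

```bash
python3 -m jog '[[0.001,0,0,0,0],[0.0025,0,0,0,0],[0.0035,0,0,0,0],[0.0035,0,0,0,0]]'|grep force;python3 st.py
python3 - <<'E'
from h import *
q=r.snapshot("side"); save(q,"s5",(225,150,345,240),6)
E
```

```text
ft_force: [4.3, 18.8, -2.9]
t 13.35 fix xy -39.199325303890326 112.06640496428162 z 27.7 rot [179.6   0.7 -94.7] yaw want -95.04202859715124 f u,v,z 2.6047958550332875 19.130350537448873 -2.8951754322609524 gap -0.2
```

View pics/s5.png

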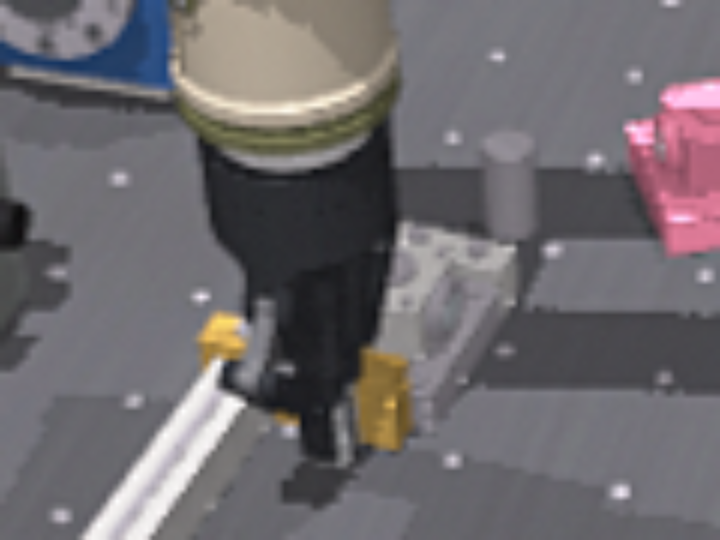

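```bash
python3 -m jog '[[-0.008,0,0,0,0],[-0.03,0,0,0,0],[-0.03,0,-0.04,0,0],[-0.03,0,-0.09,0,0],[-0.07,0.02,-0.13,0,0],[-0.11,0.06,-0.15,0,0],[-0.15,0.1,-0.16,0,0],[-0.15,0.1,-0.16,0,0]]'; python3 -m jog '[[-0.04,0,0,0,0],[-0.08,0.0,0,0,0],[-0.1,0,0,0,0],[-0.1,0,0,0,0]]'|grep force
python3 - <<'E'
from fit import *
np.set_printoptions(precision=3,suppress=True)
q=r.snapshot("side"); p=r.snapshot("top")
a,f=fit(p,FIX,[674,-25.3,-.088],"all"); 
a=np.array([674,-25.3,-.086])
g=lambda z:[(tf(CELL,np.r_[a[:2]+np.array([-35*np.cos(a[2])-40*np.sin(a[2]),-35*np.sin(a[2])+40*np.cos(a[2])]),a[2]]),(0,200,0)),(tf(FIX,a),(0,0,255)),(tf(JAW(105),a),(255,0,0))]
save(q,"s6",(225,150,345,240),6);draw(p,g(0),"t6",(235,135,345,215),7)
def raw(l):
  for x,n in((p,"top"),(q,"side")):
    for d in r.pinpoint(x,l)[:1]: print(l,n,round(d["conf"],2),np.array(d["uv"]))
for l in ("vial_mid","post_mid","jaw_outer","cell"): raw(l)
E
```

```text
time: 14.2
tool_pos: [556.8, 247.7, 192.1]
tcp_rot: [179.7, 0.7, -94.7]
ft_force: [1.1, -0.2, 0.2]
finger_gap: -0.2
ft_force: [-0.7, -0.2, 0.2]
bg 128.0
vial_mid top 0.51 [247.1 197.6]
vial_mid side 0.77 [303.5 254.2]
post_mid top 0.41 [334.8 177.1]
post_mid side 0.46 [307.  184.8]
jaw_outer top 0.56 [282.6 169. ]
jaw_outer side 0.73 [278.8 215.3]
cell top 0.83 [298.4 169.5]
cell side 0.86 [341.7 182.3]
```

View pics/s6.png

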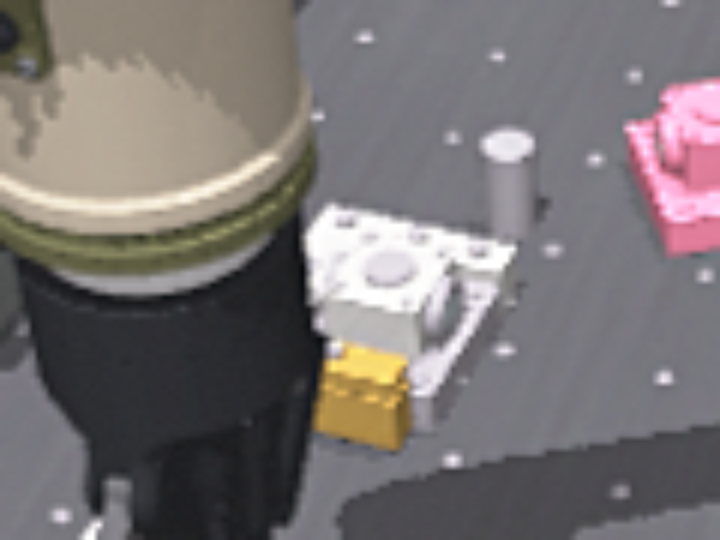

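View pics/t6.png

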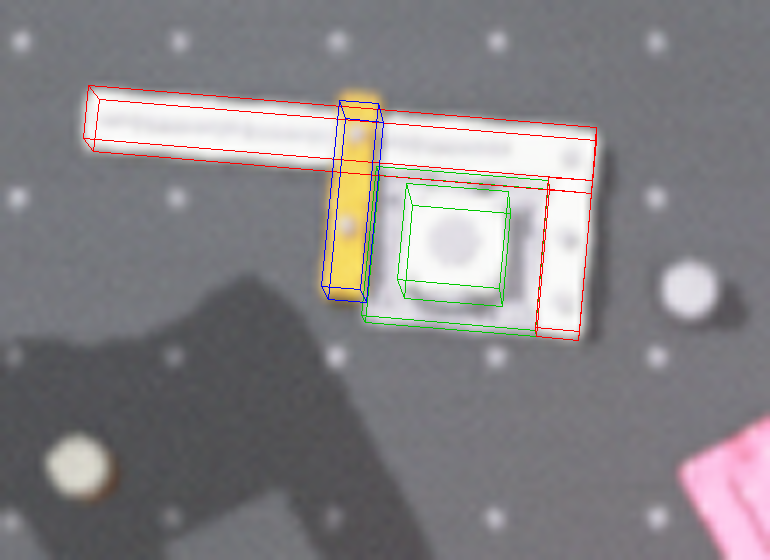

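```bash
python3 st.py; python3 -m jog '[[0.04,0.03,0,0,55],[0.09,0.03,0,0,55],[0.13,0.03,0,0,55],[0.18,0.03,0,0,55],[0.22,0.03,0,0,55],[0.26,0.03,0,0,55],[0.3,0.03,0,0,55],[0.3,0.03,0,0,55]]'|grep force; python3 st.py
```

```text
t 15.1 fix xy -141.14689290239986 361.02659488709793 z 193.6 rot [179.7   0.7 -94.7] yaw want -95.04202859715124 f u,v,z -0.06593659482365047 0.12800082819531047 0.1138105298156806 gap 0.1
ft_force: [0.0, 0.1, 0.1]
t 15.9 fix xy -169.3171961339287 56.4986460193357 z 190.1 rot [179.7   0.6 -95. ] yaw want -95.04202859715124 f u,v,z 0.005579716462541941 0.07406877146376892 0.14063849904564302 gap 47.1
```

```bash
python3 -m jog '[[0.017,-0.03,0.04,0,55],[0.017,-0.04,0.08,0,55],[0.017,-0.04,0.12,0,55],[0.017,-0.04,0.15,0,55],[0.017,-0.04,0.162,0,55],[0.017,-0.04,0.163,0,55],[0.017,-0.04,0.163,0,55]]'|grep force; python3 st.py; python3 -m jog '[[0,-0.01,0,0,55],[0,-0.02,0,0,55],[0,-0.028,0,0,55],[0,-0.034,0,0,55],[0,-0.038,0,0,55],[0,-0.039,0,0,55]]'|grep force; python3 st.py
```

```text
ft_force: [-0.0, -0.2, 1.2]
t 16.6 fix xy -129.16754390787025 41.70992268575824 z 28.1 rot [179.8   0.6 -95. ] yaw want -95.04202859715124 f u,v,z 0.00875733122992377 -0.2274155340554431 1.2254551498320203 gap 47.1
ft_force: [0.5, 0.9, -0.5]
t 17.2 fix xy -89.74373022441397 41.742480746161114 z 28.0 rot [179.8   0.6 -95. ] yaw want -95.04202859715124 f u,v,z 0.44674020388954294 0.9425713085364471 -0.5405817964237862 gap 47.1
```

```bash
python3 -m jog '[[0,-0.002,0,0,55],[0,-0.004,0,0,55],[0,-0.005,0,0,55],[0,-0.005,0,0,55]]'|grep force; python3 st.py; python3 -m jog '[[0,-0.001,0,0,55],[0,-0.0015,0,0,55],[0,-0.0025,0,0,55],[0,-0.0025,0,0,55]]'|grep force; python3 st.py
```

```text
ft_force: [-0.5, -0.7, 0.7]
t 17.6 fix xy -84.74993812215808 41.72986464163672 z 27.9 rot [179.8   0.6 -95. ] yaw want -95.04202859715124 f u,v,z -0.43549778049263177 -0.6969681406590037 0.7103122424522527 gap 46.8
ft_force: [-5.0, -0.1, 3.5]
t 18.0 fix xy -83.13494891311122 41.7649546657072 z 27.8 rot [179.7   0.6 -95. ] yaw want -95.04202859715124 f u,v,z -4.987862962972328 -0.581010740272053 3.530340690357948 gap 46.4
```

```bash
python3 -m jog '[[0,0.01,0,0,55],[0,0.035,0,0,55],[0,0.035,-0.04,0,55],[0,0.035,-0.09,0,55],[0,0.035,-0.14,0,55],[0,0.035,-0.19,0,55],[0,0.08,-0.2,0,55],[0,0.1,-0.2,0,55]]'|grep force; python3 -m jog '[[0.05,0,0,0,55],[0.1,0,0,0,55],[0.14,0,0,0,55],[0.18,0,0,0,55],[0.2,0,0,0,55],[0.2,0,0,0,55],[0.2,0,0,0,55]]'
python3 - <<'E'
from fit import *
q=r.snapshot("side"); p=r.snapshot("top")
save(q,"a",(215,140,345,260),5)
save(p,"b",(150,130,350,260),4)
a=cv2.imread("pics/a.png");b=cv2.imread("pics/b.png")
cv2.imwrite("pics/s7.png",np.hstack([cv2.resize(a,(390,360)),cv2.resize(b,(410,360))]))
E
```

```text
ft_force: [0.1, -0.3, -0.1]
time: 19.5
tool_pos: [478.4, -169.0, 229.2]
tcp_rot: [180.0, 0.7, -95.0]
ft_force: [0.8, 0.0, -1.0]
finger_gap: 47.0
```

View pics/s7.png

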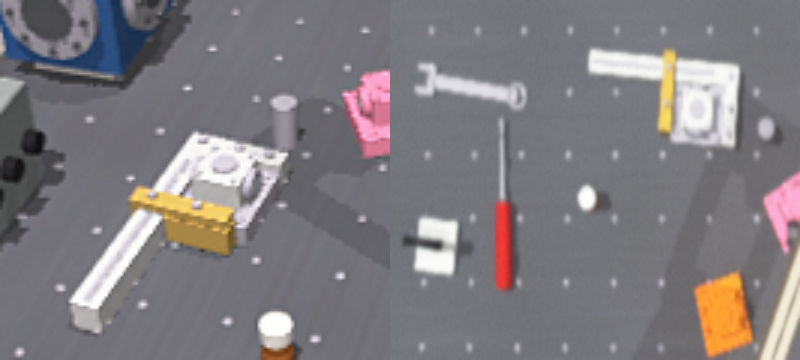

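The last pictures show the cell flush with the fence and the stop, the jaw closed on it, and the bystanders in place.

```bash
python3 -c "
from bench import r
print(r.hand_in())"
```

```text
the job is handed in; nothing more can be done
None
```

The cell is seated against the long fence and the end stop, the jaw is closed on it, and the job was handed in at about 19.6 s. Nothing was gripped or lifted.

- **Cell to fence:** I pushed it with both fingers until the force rose to about 20 N and it stopped moving. The fingers' stop position agreed with the fence to within a few millimetres.
- **Jaw:** I pushed its outer face until the cell met the stop, reaching about 19 N with no further movement.
- **Check after clamping:** A light touch of about 5 N on the cell's near face met it at −83.1 mm, against −83.3 mm when it was first pressed to the fence. So it had not drifted away from the fence.
- **Last pictures:** No gap shows at the fence, stop or jaw. The model drawn for a jaw travel of 105 mm matches the top view to about a pixel (3 mm). The post, vial, screwdriver, spanner, lens mount and look-alikes appear unmoved. I did not recheck the tip box and jar, but the arm only passed high over that side. The arm is clear, with almost no force on it.

**What disagreed:** My automatic outline fits to the side pictures were poor, because the side faces are nearly the same grey as the table. I relied on the top view and on contact instead. The side view put the fixture about 3 mm from where the top view did, and contact absorbed that difference.

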